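Set the torque driver and hold it over the cover screw

ROBOT

A 6-joint arm with a two-finger parallel gripper is mounted at the origin on the work surface. World frame = base frame: x ahead of the robot, y to its left, z up, the work surface at z = 0. Lengths are in m, angles in rad, forces in N, time in s.
With the tool pointing down it reaches from about 0.25 to 0.725 m from the base axis. Payload 4 kg.
Tool frame: the origin (TCP) lies on the centre line of the jaws, within the pads' length; the fingertips stand 17 mm ahead of it and the grasp point (between the pads) lies 2 mm behind it; z points along the fingers, y is the line along which they close (so a half turn about z gives the same grasp; the last joint's range is limited). The gripper opens to 85 mm and grips with 20 to 120 N. Pads are 22 mm wide; open, the fingers measure 114 mm over their backs; the gripper's body (76 mm by 85 mm) begins 54 mm behind the grasp point. The pads swing forward as they close: fully open they stand 13 mm farther back than shut.
Start: joints at [0, 0.241, 0.005, 1.335, 0, 1.571], TCP at [0.5, -0, 0.248] pointing down, gripper open.
Joint ranges: [-2.72, 2.72], [-1.05, 1.87], [-1.09, 1.28], [-1.99, 2.15], [-1.42, 1.44], [-3.14, 3.14]. Speed limits (rad/s): [2.79, 2.79, 3.14, 3.14, 3.14, 3.14].

INTERFACE

Orientations are given as a unit quaternion [x, y, z, w].
In Python, from workcell import get_obs, imaging, order gives the robot as it stands.
- The arm moves only by the tool apply_moves, never from a script. Its argument "targets" is a list that holds one entry, the list of rows, each a list of 5 numbers: the shift along the world's x, y, z in units of 40 mm (1.0 is 40 mm), then the turn about the world's z in degrees, then the gripper command: -1 is shut, 1 is fully open, values between are in proportion. In form: [[[dx, dy, dz, turn, fingers], ...]]. A call has 1 to 8 rows; each row shifts and turns the commanded pose from where the row before left it; what a row does not reach is not made up. A row lasts 1/12 s, in which the tool goes at most 41.7 mm and 7.16 degrees, less where a joint would pass 70% of its speed; a pose out of reach is approached as far as the arm can. A call is refused whole if a number of a shift passes 1 or a number of a turn 7.16, either way. A call with a gripper value outside its range is refused whole. The fingers move at their own pace and stop on an object; the grip force is fixed at half the most. Time passes only in rows, so rows that do not move let the fingers close. It gives the time, the measured TCP pose, the force, the opening and the grip force at its end, in the units of the state.
- get_obs(): the state, without advancing time (a new reading comes with each control period).
- imaging.camera(name): name is "scene" or "side" or "wrist"; returns (picture, depth): 384x512x3 uint8, blue, green, red; 384x512 float32, m along the optical axis (not along the pixel's ray), 0 where there is no reading.
- imaging.get_calibration(name): a dict with "camera_matrix" (3x3 intrinsics, pixels), "eye" and "rotation" of the camera in the world; the wrist camera has in their place "hand_eye" (4x4, takes a point from camera to tool coordinates, whose origin is the TCP and whose axes are the flange's). Camera axes: x right, y down, z forward; pixel columns grow to the right and rows downward; lengths in m; the calibration is good to about 2 mm. A picture is of the moment at which its call begins: read the wrist's pose just before it. get_calibration takes no time and is no camera call.
- order.job_done(): hands the job in; it is judged then, once.
The state is a dict: "clock": time; "joint_pos": joint angles; "joint_vel": joint speeds; "tau": joint torques, N m; "eef_pos": TCP position; "tool_rot": TCP orientation; "ft_force": force on the tool from outside, world axes, zero at the start; "ft_torque": the same for the moment, N m; "grip_width": finger opening in m; "grasp_force": force on a finger pad.
Only numpy, scipy, OpenCV 4.12 (cv2) and the standard library are available. Lean on these libraries where they do the work, as an engineer would, in place of code of your own. Each camera call takes 0.05 s, during which the arm holds its last target. There are 200 camera calls.

TASK

Set the orange torque driver that stands in the wooden block to 4: turn the black sleeve on its top until the sleeve's white line clicks in at the red tick, the fourth. Then lift the driver out, carry it over the shaft lying on the V-blocks without knocking that or shifting anything else on the bench, and bring it upright over the yellow screw that stands proud on the gearbox cover. Finish while still holding it there, at 4, its bit centred about 10 mm above the screw head and touching nothing, so that I can check the line-up before it goes down.

Things in the scene. Friction and masses are not known exactly. Their poses are not given: they have to be found in the camera images.
- sleeve (a joint): Black knurled sleeve on the driver's top, 30 mm across, 34 mm high. Radians, growing CLOCKWISE from above. Clicks 0.393 rad apart: 1 at 0, 2 at 0.393, 3 at 0.785, 4 at 1.178, 5 at 1.571, 6 at 1.963; under 0.1 N m per click, springs into the nearest when let go. Starts at 1, 2 or 3. Its white line shows the value on the white ring below: six ticks clockwise, the broad red one is 4 (driver's +x).
- sleeve_grip (a point): Point on the driver's axis to grip the sleeve at from above: 24 mm above the sleeve's foot, 10 mm below its top. Keep the fingertips above the sleeve's foot: the handle below it is wider. Axes as handle_grip.
- handle_grip (a point): Where to hold the orange handle (40 mm across, 64 mm high, axis z up), from above with the fingers passing the narrower sleeve: on the axis, 38 mm above the handle's foot, 60 mm below the driver's top, 96 mm above the bit's tip. The driver stands loose: its hex nose sits in a slot that keeps it from turning (0.1 rad of play), the handle's foot rests on the block. Lift 60 mm straight up to clear.
- bit_tip (a point): Tip of the driver's bit (6 mm across), on the driver's axis, its lowest point; starts inside the block 12 mm above the bench. Axes as handle_grip.
- driver: The whole torque driver, 156 mm long, 0.35 kg give or take a fifth: bit 6 mm thick and 42 mm long, hex nose 24 mm across flats and 16 mm high, handle, sleeve. Origin at the tip of the bit, +z along its axis to the top, +x towards the red tick.
- stand: Wooden tool block, fixed, 130 (x) x 84 (y) x 70 mm high, spare bits rise 8 mm above its top along both short ends. Origin at the centre of its underside; the driver stands in its centre. It may stand on the robot's left or right.
- gearbox: Blue gearbox, fixed; foot 150 (x) x 112 (y) mm, pale metal cover 122 x 102 mm, its top 90 mm above the bench, black breather in the middle up to 107 mm, input shaft along +x out to 108 mm. Origin at the centre of its underside. On the side where the block is not. A screw in each corner of the cover, 49 mm (x) and 39 mm (y) from the middle; three are black, driven home, tops at 97 mm.
- screw_new: The yellow screw, fixed, started but standing proud, in any one of the cover's four corners; flange 15 mm, head 10 mm across, with a dark hex recess. Origin on the cover, 13 mm below its top.
- screw_top (a point): Centre of the top of the yellow screw's head, 103 mm above the bench; +z up.
- shaft: Steel shaft 260 mm long (along its x), 22 mm across, with a bronze toothed wheel 94 mm across in its middle, lying on two grey V-blocks, all fixed, between the tool block and the gearbox. Origin on the bench below the middle of the wheel.
- wheel_top (a point): Top of the bronze wheel, 107 mm above the bench: the highest point of the shaft.
- oil_bottle: Grey oil bottle, red cap, 76 mm across, 200 mm high, standing. Origin at its foot.
- spray_can: Blue and yellow spray can, 66 mm across, 190 mm high, standing. Origin at its foot.
- threadlock: Small red nozzle bottle, 32 mm across, 95 mm high, standing. Origin at its foot.
- grease_tin: Squat tin with green lid, 80 mm across, 60 mm high. Origin at its foot.
- parts_tray: Open yellow tray with small parts, 120 x 170 x 35 mm. Origin at the centre of its underside.
- bearing: Steel ball bearing lying flat, 62 mm across, 16 mm high. Origin at the centre of its underside.
- spanner: Steel spanner lying flat, about 180 mm long. Origin in its underside.
Mind the look-alikes: they are no part of the job. What is meant by the driver is not purple, and is the smaller of those in its own colour.

How it is judged:
On the way, in this order (a step that is already met when the one before it is completed fails the run):
1. the sleeve is clicked in at 4 while the driver still stands in its block (value of joint sleeve between 1.0481 and 1.3081 rad and z of bit_tip in the frame of stand below 0.03 m), for 0.2 s.
2. the driver is lifted clear of its block, still at 4 (value of joint sleeve between 1.0481 and 1.3081 rad and z of bit_tip in the frame of stand above 0.075 m and contact force between the fingers and driver above 1 N), for 0.1 s.
At the end, for the whole second after the job is handed in: The robot still holds the driver between its fingers, at rest and upright within 0.1 rad, the sleeve at 4 (within a third of a click), the tip of the bit within 5 mm of the yellow screw's axis and 3 to 17 mm above its head, touching neither screw, gearbox nor shaft (value of joint sleeve between 1.0481 and 1.3081 rad and horizontal distance between bit_tip and screw_top below 0.005 m and z of bit_tip in the frame of screw_top between 0.003 and 0.017 m and angle between driver's own z axis and vertical below 0.1 rad and linear speed of driver below 0.02 m/s and contact force between the fingers and driver above 1 N and contact force between driver and gearbox below 0.2 N and contact force between driver and screw_new below 0.2 N and contact force between driver and shaft below 0.2 N); the arm keeps its last pose, push and grip.
It fails at once if the driver knocks against the shaft, its wheel or the V-blocks (over 2 N) (contact force between driver and shaft above 2 N).
It fails at once if a bystander is shifted by more than 20 mm (distance of any of oil_bottle, spray_can, threadlock, grease_tin, parts_tray, bearing, spanner from where it was at the start of the episode above 0.02 m).
It also fails if it takes over 53 s, if anything falls off the work surface, if the arm or the gripper's body presses on something with over 40 N, if the wrist force passes 120 N, or if a joint passes its speed limit or range.

## Working session

There is one attempt and no reset: what is moved stays moved. The work goes in short steps, Python scripts to look and compute and a tool call to move; the robot and the scene stay as the last step left them, time stands still between calls to the robot, and variables do not carry over. Pictures are saved under pics/ and viewed, at most 10 in all, crops included, and the job is handed in when it is done.

Besides the shell and the picture viewer there is one more tool, called after "Request:" by a JSON object that holds its "api" and its "payload", one argument or row to a line. apply_moves: Moves the arm, as the interface text tells. Its arguments: {"type":"object","properties":{"targets":{"type":"array","items":{"type":"array","items":{"type":"array","items":{"type":"number"}}}}},"required":["targets"]}

```bash
mkdir -p pics
cat > h.py <<'E'
import numpy as np, cv2
from scipy.spatial.transform import Rotation as R
from workcell import get_obs, imaging, order
def cam(n):
    o=get_obs(); im,d=imaging.camera(n); c=imaging.get_calibration(n); K=np.array(c["camera_matrix"])
    if n=="wrist":
        T=np.eye(4);T[:3,:3]=R.from_quat(o["tool_rot"]).as_matrix();T[:3,3]=o["eef_pos"]
        T=T@np.array(c["hand_eye"]);return im,d,K,T[:3,3],T[:3,:3]
    return im,d,K,np.array(c["eye"]),np.array(c["rotation"])
def cloud(d,K,e,Rm):
    v,u=np.mgrid[:d.shape[0],:d.shape[1]]
    r=np.stack([(u-K[0,2])/K[0,0],(v-K[1,2])/K[1,1],np.ones(d.shape)],-1)*d[...,None]
    return r@Rm.T+e
def ray(u,v,z,K,e,Rm):
    r=Rm@np.array([(u-K[0,2])/K[0,0],(v-K[1,2])/K[1,1],1]); return e+r*(z-e[2])/r[2]
def proj(p,K,e,Rm):
    q=Rm.T@(np.array(p)-e); return K[0,0]*q[0]/q[2]+K[0,2],K[1,1]*q[1]/q[2]+K[1,2]
E
python3 - <<'E'
from h import *
ims=[]
for n in("scene","side","wrist"):
    im,d,K,e,Rm=cam(n);np.savez(n,im=im,d=d,K=K,e=e,R=Rm);ims.append(im);print(n,e,Rm.round(3).tolist(),K[0,0])
cv2.imwrite("pics/scene.png",ims[0]);cv2.imwrite("pics/side.png",ims[1])
print(get_obs())
E
```

```text
scene [0.92552432 0.78141087 1.15524949] [0.24, 0.908, -0.333, -0.081] 479.0894487482428
side [ 0.2340551  -0.69738398  0.8191255 ] [0.899, -0.168, 0.072, -0.398] 355.448729339672
wrist [0.50048971 0.07761441 0.37324147] [[1.0, 0.001, -0.001], [0.0, -0.952, -0.305], [-0.001, 0.305, -0.952]] 264.3681986440771
{'clock': 0.15, 'joint_pos': array([5.32682336e-06, 2.41243235e-01, 4.06714025e-03, 1.33521327e+00,
       2.67790054e-05, 1.57080123e+00]), 'joint_vel': array([ 0.00104325, -0.00153334,  0.00279638,  0.00108805, -0.00070718,
       -0.00103183]), 'tau': array([-1.62746033e-03, -3.72633219e+01,  2.52638429e+01,  1.23480460e-02,
       -1.30651040e-05,  1.49362950e-05]), 'eef_pos': array([4.99558789e-01, 1.03332465e-05, 2.47628567e-01]), 'tool_rot': array([ 7.07106415e-01,  7.07106699e-01, -5.53759639e-04, -5.72689487e-04]), 'ft_force': array([ 0.09258289, -0.41521513,  0.3712167 ]), 'ft_torque': array([-0.02930251, -0.01809157, -0.04460322]), 'grasp_force': 0.0, 'grip_width': 0.08551285983794978}
```

View pics/scene.png

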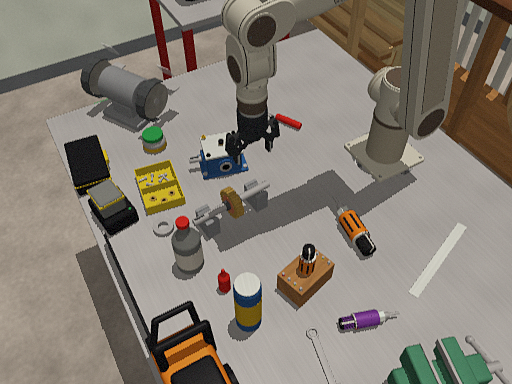

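View pics/side.png

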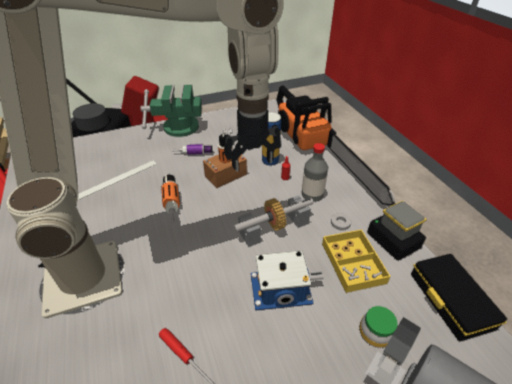

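Candidates for the driver, in the scene view: the one standing in the block (308,262), a larger orange one lying loose (355,230), and a purple one (362,320). I choose the one in the block and will check it in a crop.

```bash
sed -i 's/np.array(c\["rotation"\])$/R.from_quat(c["rotation"]).as_matrix()/' h.py
python3 - <<'E'
from h import *
rows=[]
for n in("scene","side"):
    f=np.load(n+".npz");im,d,K,e=f['im'],f['d'],f['K'],f['e'];Rm=R.from_quat(f['R']).as_matrix()
    P=cloud(d,K,e,Rm);ok=d>0;hsv=cv2.cvtColor(im,cv2.COLOR_BGR2HSV);H,S,V=[hsv[...,i].astype(int) for i in range(3)]
    z=P[...,2];print(n,"table z",np.median(z[ok&(abs(z)<.03)]))
    def rep(name,m):
        c,l,s,_=cv2.connectedComponentsWithStats((m&ok).astype(np.uint8))
        for i in range(1,c):
            if s[i,4]>=25:
                p=P[l==i];print(name,"px",s[i,:5],"med",np.median(p,0).round(3),"min",np.percentile(p,3,0).round(3),"max",np.percentile(p,97,0).round(3))
    ws=(abs(P[...,1])<.45)&(P[...,0]>.2)&(P[...,0]<.9)
    rep("wood top",ws&(H>5)&(H<20)&(S>90)&(abs(z-.07)<.006))
    rep("drv top",ws&(P[...,1]>.05)&(abs(z-.168)<.006))
    rep("drv orange",ws&(H>5)&(H<18)&(S>180)&(z>.09)&(z<.14))
    rep("cover",ws&(P[...,1]<0)&(S<70)&(V>120)&(abs(z-.09)<.005))
    rep("yellow screw",ws&(P[...,1]<-.05)&(H>18)&(H<35)&(S>110)&(z>.085)&(z<.12))
    rep("tall",ws&(P[...,1]>-.05)&(z>.18)&(z<.21))
    rep("wheel",ws&(abs(z-.1)<.02)&(S>100)&(P[...,1]>-.15))
# crops
f=np.load("scene.npz");g=np.load("side.npz")
a=cv2.resize(f['im'][225:305,270:340],None,fx=5,fy=5,interpolation=2);b=cv2.resize(g['im'][240:310,245:325],(400,400),interpolation=2)
cv2.imwrite("pics/c1.png",np.hstack([a,b]))
E
```

```text
scene table z 0.0010786508033933107
wood top px [278 252  56  44 963] med [0.517 0.292 0.071] min [0.437 0.245 0.066] max [0.563 0.327 0.075]
drv top px [178 227  12   8  38] med [0.744 0.083 0.168] min [0.728 0.072 0.162] max [0.756 0.085 0.173]
drv top px [303 243  12  12 114] med [0.499 0.279 0.169] min [0.485 0.266 0.163] max [0.512 0.292 0.172]
drv top px [234 292  27  11  65] med [0.698 0.326 0.17 ] min [0.666 0.296 0.162] max [0.715 0.332 0.174]
drv top px [189 311   9   7  26] med [0.817 0.297 0.169] min [0.809 0.292 0.164] max [0.824 0.301 0.173]
drv orange px [299 259  17  13  92] med [0.51  0.292 0.112] min [0.488 0.271 0.092] max [0.517 0.297 0.128]
drv orange px [ 167  332   65   52 1084] med [0.848 0.351 0.115] min [0.807 0.321 0.104] max [0.897 0.434 0.119]
cover px [200 131  32  29 459] med [ 0.511 -0.235  0.091] min [ 0.458 -0.277  0.086] max [ 0.549 -0.184  0.095]
yellow screw px [101 193  24  17  78] med [ 0.862 -0.158  0.106] min [ 0.831 -0.166  0.098] max [ 0.897 -0.151  0.112]
tall px [175 215  14  15 169] med [0.742 0.075 0.199] min [0.726 0.055 0.182] max [0.7
[... 2111 characters left out ...]
7 294] med [0.848 0.327 0.197] min [0.802 0.276 0.182] max [0.897 0.342 0.208]
tall px [269 113  12  12 119] med [0.688 0.286 0.189] min [0.666 0.267 0.181] max [0.709 0.319 0.192]
tall px [314 144  11  11 105] med [0.738 0.062 0.198] min [0.726 0.052 0.181] max [0.754 0.082 0.202]
wheel px [284 108  11  22 119] med [0.809 0.401 0.106] min [0.797 0.341 0.085] max [0.823 0.447 0.116]
wheel px [296 113  30  26 484] med [0.854 0.298 0.11 ] min [0.805 0.278 0.082] max [0.898 0.374 0.117]
wheel px [219 151  10  10  60] med [0.486 0.262 0.097] min [0.479 0.256 0.082] max [0.499 0.275 0.119]
wheel px [266 199  20  22 225] med [ 0.555 -0.037  0.097] min [ 0.545 -0.064  0.081] max [0.572 0.002 0.108]
```

View pics/c1.png

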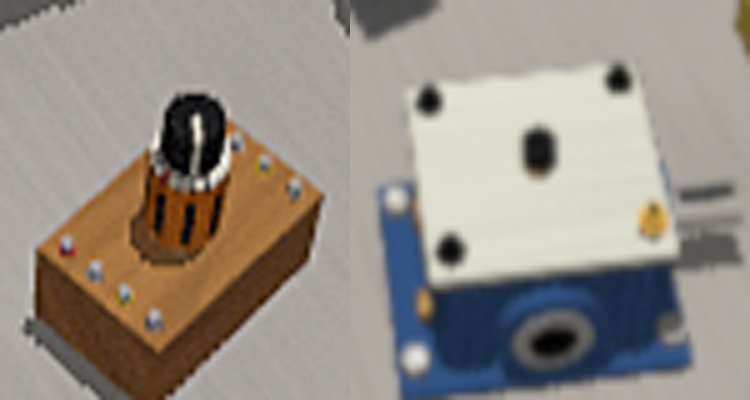

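The crop confirms it: the orange driver in the block has the black sleeve with its white line near scene px (309,252), and the red tick is at about (303,261). The yellow screw is on the gearbox cover at side px (305,279). I'll move over the driver and use the wrist camera.

Request:
{"api": "apply_moves", "payload": {
  "targets": [
    [[0, 0.86, 0.16, 0, 1], [0, 0.86, 0.16, 0, 1], [0, 0.86, 0.16, 0, 1], [0, 0.86, 0.16, 0, 1], [0, 0.86, 0.16, 0, 1], [0, 0.86, 0.16, 0, 1], [0, 0.86, 0.16, 0, 1], [0, 0.86, 0.16, 0, 1]]
  ]
}}

```text
clock: 0.82
eef_pos: [0.4995, 0.2768, 0.2994]
tool_rot: [0.707, 0.707, -0.0, -0.0]
ft_force: [0.2, 0.6, -0.1]
grip_width: 0.0854
grasp_force: 0.0
```

Run:
```python
from h import *
im,d,K,e,Rm=cam("wrist");o=get_obs();print(o['eef_pos'],o['joint_pos'].round(3),e)
np.savez("w1",im=im,d=d,K=K,e=e,R=Rm)
P=cloud(d,K,e,Rm);z=P[...,2];ok=(d>0)&(abs(P[...,0]-.5)<.12)&(abs(P[...,1]-.28)<.12)
for n,m in(("top",ok&(abs(z-.168)<.004)),("block",ok&(abs(z-.07)<.004))):
    p=P[m];print(n,m.sum(),np.median(p,0).round(4),p.min(0).round(3),p.max(0).round(3))
    if n=="block": print(cv2.minAreaRect(p[:,:2].astype(np.float32)))
u,v=proj([.4975,.2765,.15],K,e,Rm);print(u,v)
u,v=int(u),int(v);c=im[max(v-55,0):v+55,max(u-55,0):u+55];cv2.imwrite("pics/w1.png",np.hstack([cv2.resize(im,(480,360)),cv2.resize(c,(320,360),interpolation=2)]));print(c.shape)
f=np.load("side.npz");print("screw",ray(305.4,278.5,.103,f['K'],f['e'],R.from_quat(f['R']).as_matrix()))
```

```text
[0.49954801 0.28317996 0.30011245] [0.514 0.377 0.328 1.518 0.004 2.078] [0.50035854 0.35444555 0.42515356]
top 649 [0.4994 0.2781 0.1679] [0.485 0.263 0.164] [0.514 0.292 0.17 ]
block 4321 [0.5031 0.2863 0.07  ] [0.427 0.22  0.066] [0.572 0.334 0.074]
((0.49937546253204346, 0.27696290612220764), (0.12988106906414032, 0.08444902300834656), 15.061807632446289)
254.27858900631693 179.92257707114769
(110, 110, 3)
screw [ 0.52348108 -0.28383399  0.103     ]
```

View pics/w1.png

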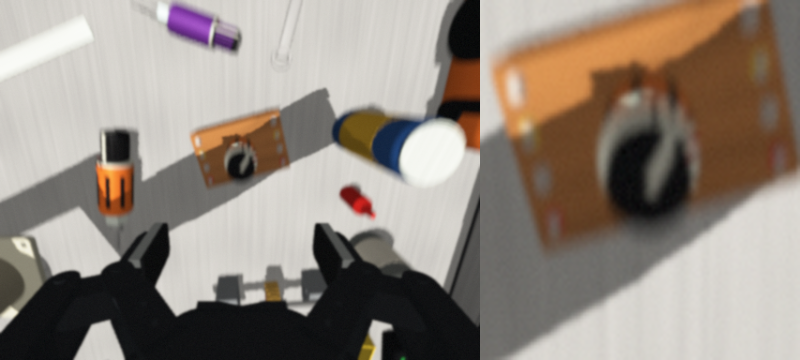

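The wrist view shows the sleeve top near (240,160) with its white line pointing up and to the right. I'll rectify settled images to get the angles of the line and the red tick.

Run:
```python
from h import *
def rect(im,K,e,Rm,c,z,half=.03,N=300):
    s=np.linspace(-half,half,N);X,Y=np.meshgrid(c[0]+s,c[1]-s)
    q=(np.stack([X,Y,np.full_like(X,z)],-1)-e)@Rm
    return cv2.remap(im,(K[0,0]*q[...,0]/q[...,2]+K[0,2]).astype(np.float32),(K[1,1]*q[...,1]/q[...,2]+K[1,2]).astype(np.float32),cv2.INTER_CUBIC)
im,d,K,e,Rm=cam("wrist");o=get_obs();print(o['eef_pos'],o['joint_vel'].round(3))
P=cloud(d,K,e,Rm);z=P[...,2];ok=(d>0)&(abs(P[...,0]-.5)<.12)&(abs(P[...,1]-.28)<.12)
m=ok&(abs(z-.168)<.004);p=P[m];print("top",cv2.minEnclosingCircle(p[:,:2].astype(np.float32)),p.mean(0))
p=P[ok&(abs(z-.07)<.004)];print(cv2.minAreaRect(p[:,:2].astype(np.float32)))
c=(.4994,.2775)
f=np.load("scene.npz");S=(f['im'],f['K'],f['e'],R.from_quat(f['R']).as_matrix())
def hs(i):
    h=cv2.cvtColor(i,cv2.COLOR_BGR2HSV).astype(int);return h[...,0],h[...,1],h[...,2]
H,Sa,V=hs(im); mm=m&(V>110)&(Sa<80); q=P[mm]; 
print("line wrist n",mm.sum()); a=rect(im,K,e,Rm,c,.168);H,Sa,V=hs(a)
yy,xx=np.mgrid[:300,:300];X=(xx-149.5)*.0002;Y=-(yy-149.5)*.0002;r=np.hypot(X,Y)
w=(r<.012)&(V>100);pts=np.stack([X[w],Y[w]],1);print(len(pts),pts.mean(0));u=np.linalg.svd(pts-pts.mean(0))[2][0];print("line axis deg",np.degrees(np.arctan2(u[1],u[0])),"centroid dir",np.degrees(np.arctan2(*pts.mean(0)[::-1])))
H,Sa,V=hs(f['im']);P2=cloud(f['d'],S[1],S[2],S[3]);k=(np.hypot(P2[...,0]-c[0],P2[...,1]-c[1])<.03)&(P2[...,2]>.118)&(P2[...,2]<.14)&((H>165)|(H<6))&(Sa>70)
for v,u in np.argwhere(k): print(u,v,H[v,u],Sa[v,u],V[v,u],P2[v,u].round(3),"az",np.degrees(np.arctan2(P2[v,u,1]-c[1],P2[v,u,0]-c[0])).round(0), "ray",[np.degrees(np.arctan2(*(ray(u,v,zz,*S[1:])[:2]-c)[::-1])).round(0) for zz in(.126,.132)])
b=rect(im,K,e,Rm,c,.132);cc=cv2.resize(f['im'][238:275,287:328],(328,300),interpolation=2)
cv2.imwrite("pics/r1.png",np.hstack([a,b]) if 0 else np.hstack([cv2.resize(a,(235,300)) if 0 else a[:, :],cc]));cv2.imwrite("pics/r2.png",b)
```

```text
[0.49971381 0.28004847 0.29946441] [-0.066 -0.024 -0.065  0.001 -0.046 -0.038]
top ((0.4996873736381531, 0.2776419520378113), 0.015312878414988518) [0.49945806 0.27797574 0.16793098]
((0.4993346929550171, 0.27697157859802246), (0.13028839230537415, 0.08438841253519058), 15.082271575927734)
line wrist n 45
1223 [0.0038758  0.00431684]
line axis deg -119.04406324231 centroid dir 48.08151414766856
302 254 176 149 12 [0.51 0.27 0.14] az -34.0 ray [np.float64(-70.0), np.float64(-55.0)]
303 259 3 169 101 [0.515 0.282 0.136] az 16.0 ray [np.float64(-3.0), np.float64(10.0)]
302 260 0 139 79 [0.518 0.282 0.135] az 15.0 ray [np.float64(3.0), np.float64(12.0)]
303 260 179 152 89 [0.516 0.284 0.135] az 21.0 ray [np.float64(9.0), np.float64(18.0)]
302 261 179 207 75 [0.517 0.282 0.129] az 14.0 ray [np.float64(11.0), np.float64(18.0)]
```

View pics/r1.png

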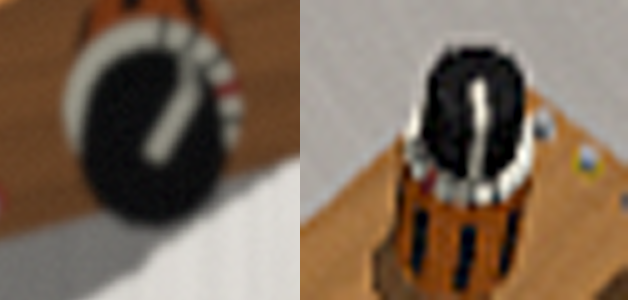

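The right-hand crop shows the red tick at about +15° (world azimuth, matching the block's yaw of 15°). The white line is at about 61°, so the difference is 45° and the sleeve stands at 2. It needs two clicks clockwise, about 45° plus the play. I'll pre-rotate the gripper counter-clockwise first.

Request:
{"api": "apply_moves", "payload": {
  "targets": [
    [[0, 0, 0, 7, 1], [0, 0, 0, 7, 1], [0, 0, 0, 7, 1], [0, 0, 0, 7, 1], [0, 0, 0, 0, 1], [0, 0, 0, 0, 1], [0, 0, 0, 0, 1], [0, 0, 0, 0, 1]]
  ]
}}

```text
clock: 1.58
eef_pos: [0.5, 0.2749, 0.2994]
tool_rot: [0.516, 0.857, -0.0, -0.0]
ft_force: [-0.2, -0.1, 0.2]
grip_width: 0.0854
grasp_force: 0.0
```

Request:
{"api": "apply_moves", "payload": {
  "targets": [
    [[0, 0.065, -0.5, 0, 1], [0, 0, -0.5, 0, 1], [0, 0, -0.5, 0, 1], [0, 0, -0.5, 0, 1], [0, 0, -0.5, 0, 1], [0, 0, -0.5, 0, 1], [0, 0, -0.5, 0, 1], [0, 0, -0.06, 0, 1]]
  ]
}}

```text
clock: 2.25
eef_pos: [0.4977, 0.2765, 0.1531]
tool_rot: [0.516, 0.857, -0.003, -0.002]
ft_force: [-0.4, 0.2, 0.1]
grip_width: 0.0853
grasp_force: 0.0
```

Request:
{"api": "apply_moves", "payload": {
  "targets": [
    [[0, 0, 0, 0, 1], [0, 0, 0, 0, 1], [0, 0, 0, 0, -1], [0, 0, 0, 0, -1], [0, 0, 0, 0, -1], [0, 0, 0, 0, -1], [0, 0, 0, 0, -1], [0, 0, 0, 0, -1]]
  ]
}}

```text
clock: 2.92
eef_pos: [0.4999, 0.2778, 0.1579]
tool_rot: [0.515, 0.857, 0.0, 0.0]
ft_force: [-1.2, -1.4, 4.5]
grip_width: 0.0284
grasp_force: 59.0
```

Request:
{"api": "apply_moves", "payload": {
  "targets": [
    [[0, 0, 0, 0, -1], [0, 0, 0, 0, -1], [0, 0, 0, 0, -1], [0, 0, 0, 0, -1], [0, 0, 0, 0, -1], [0, 0, 0, 0, -1]]
  ]
}}

```text
clock: 3.42
eef_pos: [0.5, 0.2778, 0.1579]
tool_rot: [0.515, 0.857, 0.0, 0.0]
ft_force: [-1.2, -2.1, 6.0]
grip_width: 0.0287
grasp_force: 59.0
```

Request:
{"api": "apply_moves", "payload": {
  "targets": [
    [[0, 0, 0, -5, -1], [0, 0, 0, -7, -1], [0, 0, 0, -7, -1], [0, 0, 0, -7, -1], [0, 0, 0, -7, -1], [0, 0, 0, -7, -1], [0, 0, 0, -6, -1], [0, 0, 0, -3, -1]]
  ]
}}

```text
clock: 4.08
eef_pos: [0.5005, 0.2777, 0.1579]
tool_rot: [0.825, 0.565, 0.001, 0.0]
ft_force: [-0.4, -1.1, 4.7]
grip_width: 0.0283
grasp_force: 59.0
```

Request:
{"api": "apply_moves", "payload": {
  "targets": [
    [[0, 0, 0, 0, -1], [0, 0, 0, 0, -1], [0, 0, 0, 0, -1], [0, 0, 0, 0, -1]]
  ]
}}

```text
clock: 4.42
eef_pos: [0.5005, 0.2778, 0.1579]
tool_rot: [0.824, 0.567, 0.001, 0.0]
ft_force: [-1.7, -2.0, 5.7]
grip_width: 0.0285
grasp_force: 59.0
```

Request:
{"api": "apply_moves", "payload": {
  "targets": [
    [[0, 0, 0, 0, 1], [0, 0, 0, 0, 1], [0, 0, 0, 0, 1], [0, 0, 0, 0, 1], [0, 0, 0, 0, 1], [0, 0, 0, 0, 1], [0, 0, 0.1, 0, 1], [0, 0, 0.5, 0, 1]]
  ]
}}

```text
clock: 5.08
eef_pos: [0.498, 0.2767, 0.1781]
tool_rot: [0.824, 0.566, -0.004, -0.0]
ft_force: [-0.8, -0.8, -0.4]
grip_width: 0.0857
grasp_force: 0.0
```

Request:
{"api": "apply_moves", "payload": {
  "targets": [
    [[0, 0, 0.7, 0, 1], [0, 0, 0.7, 0, 1], [0, 0, 0.7, 0, 1], [0, 0, 0.5, 0, 1], [0, 0, 0.3, 0, 1], [0, 0, 0, 0, 1], [0, 0, 0, 0, 1], [0, 0, 0, 0, 1]]
  ]
}}

```text
clock: 5.75
eef_pos: [0.4996, 0.2776, 0.296]
tool_rot: [0.824, 0.566, -0.001, -0.0]
ft_force: [0.3, -1.2, -0.3]
grip_width: 0.0855
grasp_force: 0.0
```

Run:
```python
from h import *
im,d,K,e,Rm=cam("wrist");o=get_obs();print(o['eef_pos'],o['joint_pos'].round(2))
P=cloud(d,K,e,Rm);ok=(d>0)&(np.hypot(P[...,0]-.4995,P[...,1]-.2775)<.03)
m=ok&(abs(P[...,2]-.168)<.004);c,r=cv2.minEnclosingCircle(P[m][:,:2].astype(np.float32));print("top",c,r,m.sum())
s=np.linspace(-.03,.03,300);X,Y=np.meshgrid(c[0]+s,c[1]-s)
def rect(z):
    q=(np.stack([X,Y,np.full_like(X,z)],-1)-e)@Rm
    return cv2.remap(im,(K[0,0]*q[...,0]/q[...,2]+K[0,2]).astype(np.float32),(K[1,1]*q[...,1]/q[...,2]+K[1,2]).astype(np.float32),cv2.INTER_CUBIC)
a=rect(.168);V=a.max(2);w=((np.hypot(X-c[0],Y-c[1])<.012)&(V>100));p=np.stack([X[w]-c[0],Y[w]-c[1]],1);u=np.linalg.svd(p-p.mean(0))[2][0]
print("line",len(p),np.degrees(np.arctan2(u[1],u[0])),"mean",p.mean(0))
si=cam("scene")[0]
cv2.imwrite("pics/r3.png",np.hstack([a,cv2.resize(si[238:275,287:328],(328,300),interpolation=2)]))
```

```text
[0.49939517 0.27747765 0.29556004] [ 0.51  0.38  0.31  1.51 -0.    2.44]
top (0.5005630254745483, 0.2775416970252991) 0.015432891435921192 665
line 1188 -167.55920637984298 mean [0.00598814 0.00078021]
```

View pics/r3.png

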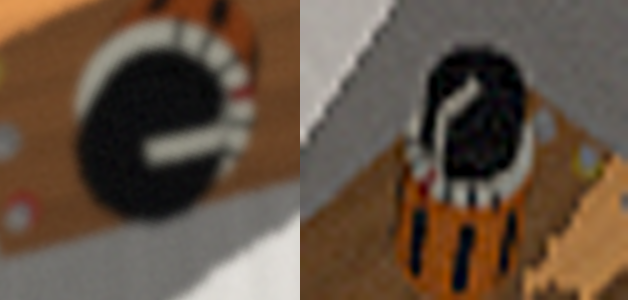

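The line is now at 12° against a tick at about 15°, less a little driver play. The scene view also shows it on the red tick, so the sleeve is at 4. Next I'll grip the handle slightly high so the gripper body clears the sleeve top.

Request:
{"api": "apply_moves", "payload": {
  "targets": [
    [[0.015, 0, -0.6, 0, 1], [0, 0, -0.7, 0, 1], [0, 0, -0.7, 0, 1], [0, 0, -0.7, 0, 1], [0, 0, -0.6, 0, 1], [0, 0, -0.5, 0, 1], [0, 0, -0.4, 0, 1], [0, 0, -0.28, 0, 1]]
  ]
}}

```text
clock: 6.52
eef_pos: [0.4987, 0.2767, 0.1144]
tool_rot: [0.824, 0.566, -0.003, -0.0]
ft_force: [0.4, -0.9, 0.0]
grip_width: 0.0856
grasp_force: 0.0
```

Request:
{"api": "apply_moves", "payload": {
  "targets": [
    [[0, 0, 0, 0, 1], [0, 0, 0, 0, 1], [0, 0, 0, 0, 1], [0, 0, 0, 0, 1]]
  ]
}}

```text
clock: 6.85
eef_pos: [0.5011, 0.2781, 0.1188]
tool_rot: [0.824, 0.566, 0.001, 0.0]
ft_force: [-0.2, -0.7, -0.4]
grip_width: 0.0853
grasp_force: 0.0
```

Request:
{"api": "apply_moves", "payload": {
  "targets": [
    [[0, 0, 0, 0, -1], [0, 0, 0, 0, -1], [0, 0, 0, 0, -1], [0, 0, 0, 0, -1], [0, 0, 0, 0, -1], [0, 0, 0, 0, -1], [0, 0, 0, 0, -1], [0, 0, 0, 0, -1]]
  ]
}}

```text
clock: 7.52
eef_pos: [0.5007, 0.278, 0.1186]
tool_rot: [0.824, 0.566, 0.0, -0.0]
ft_force: [-1.7, -0.5, 5.9]
grip_width: 0.0384
grasp_force: 60.4
```

Request:
{"api": "apply_moves", "payload": {
  "targets": [
    [[0, 0, 0.2, 0, -1], [0, 0, 0.4, 0, -1], [0, 0, 0.5, 0, -1], [0, 0, 0.6, 0, -1], [0, 0, 0.6, 0, -1], [0, 0, 0.6, 0, -1], [0, 0, 0.5, 0, -1], [0, 0, 0.3, 0, -1]]
  ]
}}

```text
clock: 8.18
eef_pos: [0.5011, 0.2779, 0.2681]
tool_rot: [0.824, 0.566, 0.001, 0.0]
ft_force: [1.0, -0.3, -2.3]
grip_width: 0.0391
grasp_force: 60.7
```

Request:
{"api": "apply_moves", "payload": {
  "targets": [
    [[0, 0, 0, 0, -1], [0, 0, 0, 0, -1], [0, 0, 0, 0, -1], [0, 0, 0, 0, -1]]
  ]
}}

```text
clock: 8.52
eef_pos: [0.4998, 0.2773, 0.2639]
tool_rot: [0.824, 0.566, -0.002, -0.0]
ft_force: [-0.6, 0.4, -3.4]
grip_width: 0.0387
grasp_force: 60.8
```

Run:
```python
from h import *
o=get_obs();t=o['eef_pos'];print(t,o['ft_force'])
f=np.load("side.npz");S=(f['K'],f['e'],R.from_quat(f['R']).as_matrix());im=f['im'];h=cv2.cvtColor(im,cv2.COLOR_BGR2HSV).astype(int)
def scr(im,h,S,u0,v0):
    m=(h[...,0]>12)&(h[...,0]<35)&(h[...,1]>110)&(h[...,2]>110);m[:v0-9]=0;m[v0+9:]=0;m[:,:u0-9]=0;m[:,u0+9:]=0
    v,u=np.nonzero(m);print(len(u),u.mean(),v.mean(),u.min(),u.max(),v.min(),v.max(),"z.100:",ray(u.mean(),v.mean(),.1,*S).round(4))
scr(im,h,S,305,279)
P=cloud(f['d'],*S);ok=(f['d']>0)&(abs(P[...,2]-.09)<.005)&(P[...,1]<-.1)&(P[...,0]>.35)&(P[...,0]<.65)&(h[...,1]<70)
r=cv2.minAreaRect(P[ok][:,:2].astype(np.float32));print(r)
for a in(r[2],r[2]-90):
    A=np.radians(a);M=np.array([[np.cos(A),-np.sin(A)],[np.sin(A),np.cos(A)]])
    for s in((1,1),(1,-1),(-1,1),(-1,-1)): print(a,s,(np.array(r[0])+M@(np.array(s)*[.049,.039])).round(4))
im,d,K,e,Rm=cam("scene");h=cv2.cvtColor(im,cv2.COLOR_BGR2HSV).astype(int)
u,v=proj([.523,-.284,.1],K,e,Rm);print(u,v);scr(im,h,(K,e,Rm),int(u),int(v))
```

```text
[0.49981489 0.27730399 0.26391167] [-0.56099412  0.41432305 -3.38985636]
21 305.0 278.0 303 307 276 280 z.100: [ 0.5245 -0.2805  0.1   ]
((0.5208418369293213, -0.3624904155731201), (0.1527175009250641, 0.41399458050727844), 13.947585105895996)
13.947585105895996 (1, 1) [ 0.559  -0.3128]
13.947585105895996 (1, -1) [ 0.5778 -0.3885]
13.947585105895996 (-1, 1) [ 0.4639 -0.3365]
13.947585105895996 (-1, -1) [ 0.4827 -0.4122]
-76.052414894104 (1, 1) [ 0.5705 -0.4006]
-76.052414894104 (1, -1) [ 0.4948 -0.4194]
-76.052414894104 (-1, 1) [ 0.5469 -0.3055]
-76.052414894104 (-1, -1) [ 0.4712 -0.3243]
202.71382529426222 134.8927801286697
14 203.0 136.5 201 205 135 138 z.100: [ 0.5254 -0.2768  0.1   ]
```

Request:
{"api": "apply_moves", "payload": {
  "targets": [
    [[0, -0.3, 0, 0, -1], [0, -0.6, 0, 0, -1], [0, -0.8, 0, 0, -1], [0, -0.8, 0, 0, -1], [0, -0.8, 0, 0, -1], [0, -0.8, 0, 0, -1], [0, -0.8, 0, 0, -1], [0, -0.8, 0, 0, -1]]
  ]
}}

```text
clock: 9.23
eef_pos: [0.4997, 0.0476, 0.2655]
tool_rot: [0.824, 0.566, -0.001, -0.0]
ft_force: [0.2, 0.4, -3.7]
grip_width: 0.0384
grasp_force: 60.8
```

Request:
{"api": "apply_moves", "payload": {
  "targets": [
    [[0, -0.8, 0, 0, -1], [0, -0.8, 0, 0, -1], [0, -0.8, 0, 0, -1], [0.1, -0.8, 0, 0, -1], [0.1, -0.8, 0, 0, -1], [0.2, -0.8, 0, 0, -1], [0.2, -0.8, 0, 0, -1], [0, -0.8, 0, 0, -1]]
  ]
}}

```text
clock: 9.9
eef_pos: [0.5247, -0.2084, 0.2652]
tool_rot: [0.824, 0.566, -0.0, -0.0]
ft_force: [1.3, -0.9, -2.5]
grip_width: 0.0389
grasp_force: 60.9
```

Request:
{"api": "apply_moves", "payload": {
  "targets": [
    [[0, -0.7, 0, 0, -1], [0, -0.4, 0, 0, -1], [0, -0.2, 0, 0, -1], [0, 0, 0, 0, -1], [0, 0, 0, 0, -1], [0, 0, 0, 0, -1], [0, 0, 0, 0, -1], [0, 0, 0, 0, -1]]
  ]
}}

```text
clock: 10.57
eef_pos: [0.5248, -0.257, 0.2662]
tool_rot: [0.824, 0.567, 0.0, 0.0]
ft_force: [0.3, -0.7, -3.6]
grip_width: 0.0389
grasp_force: 60.9
```

Run:
```python
from h import *
im,d,K,e,Rm=cam("wrist");o=get_obs();print(o['eef_pos'],o['joint_vel'].round(3),o['grip_width'])
h=cv2.cvtColor(im,cv2.COLOR_BGR2HSV).astype(int);P=cloud(d,K,e,Rm)
u0,v0=proj([.525,-.279,.1],K,e,Rm);print("expect",u0,v0)
m=(h[...,0]>15)&(h[...,0]<35)&(h[...,1]>110)&(h[...,2]>90)&(np.hypot(P[...,0]-.525,P[...,1]+.279)<.03)&(P[...,2]>.08)&(P[...,2]<.115)
print(m.sum())
if m.any():
    v,u=np.nonzero(m);print("px",u.mean(),v.mean(),u.min(),u.max(),v.min(),v.max(),"cloud",P[m].mean(0),P[m].max(0),P[m].min(0),"ray.1",ray(u.mean(),v.mean(),.1,K,e,Rm))
t=o['eef_pos'];print("axis px",proj(t,K,e,Rm),"tip px",proj(t-[0,0,.1066],K,e,Rm))
cv2.imwrite("pics/w4.png",cv2.resize(im[120:300,150:360],(700,600),interpolation=2))
np.savez("w4",im=im,d=d,K=K,e=e,R=Rm)
```

```text
[ 0.52478989 -0.25709725  0.26614415] [-0.003  0.003  0.003 -0.    -0.    -0.001] 0.03880585635703305
expect 262.9008293785916 193.10341731014103
84
px 264.85714285714283 191.86904761904762 259 270 187 197 cloud [ 0.52772727 -0.27814297  0.10076357] [ 0.53381986 -0.27320685  0.10454097] [ 0.52006039 -0.28632065  0.09627771] ray.1 [ 0.52765643 -0.2783918   0.1       ]
axis px (np.float64(255.20924819989716), np.float64(255.2703864013555)) tip px (np.float64(255.8468572301468), np.float64(192.77897931357177))
```

View pics/w4.png

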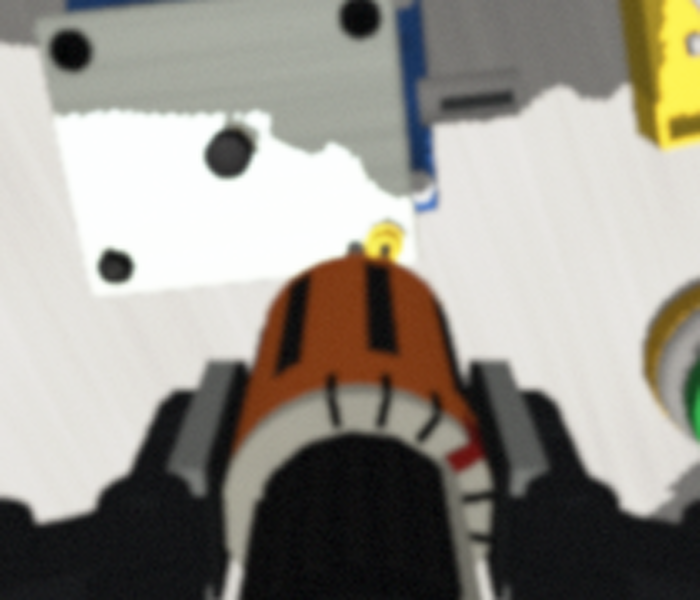

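The view shows the bit tip at crop px (355,248), where it was predicted. The yellow screw is at (385,245), partly hidden by the handle, and the black screws are at (70,50), (360,15) and (116,266). I'll cross-check the screw position from those three.

Run:
```python
from h import *
f=np.load("w4.npz");im,d,K,e,Rm=[f[k] for k in('im','d','K','e','R')]
s=.3; S=(K,e,Rm); g=im.max(2)
def dark(x,y):
    u0,v0=150+x*s,120+y*s;u0,v0=int(u0),int(v0);w=g[v0-9:v0+10,u0-9:u0+10]<75
    c,l,st,ce=cv2.connectedComponentsWithStats(w.astype(np.uint8));i=1+st[1:,4].argmax();uv=ce[i]+[u0-9,v0-9]
    print(uv,st[i]);return ray(*uv,.0955,*S)[:2]
B,A,C=dark(70,50),dark(360,15),dark(116,266)
print(A,B,C,"sides",np.linalg.norm(A-B),np.linalg.norm(C-B),"dot",np.dot(A-B,C-B));print("new by black screws",A+C-B)
print("recess",ray(150+386*s,120+250*s,.103,*S))
print("tip ray", ray(150+355*s,120+248*s,.266-.1066,*S))
```

```text
[170.61818182 134.69090909] [  3   3  12  12 110]
[257.5        124.59649123] [  3   4  12  12 114]
[184.2962963 199.5      ] [ 6  6  8  8 54]
[ 0.54666796 -0.20440044] [ 0.45315721 -0.18036264] [ 0.43420166 -0.25459201] sides 0.09655089504763611 0.07661144247655435 dot 1.1763409203040661e-05
new by black screws [ 0.52771241 -0.27862982]
recess [ 0.5276132 -0.2813902  0.103    ]
tip ray [ 0.52477133 -0.2588428   0.1594    ]
```

Request:
{"api": "apply_moves", "payload": {
  "targets": [
    [[0.075, -0.28, 0, 0, -1], [0, -0.28, 0, 0, -1], [0, 0, -0.2, 0, -1], [0, 0, -0.3, 0, -1], [0, 0, -0.2, 0, -1], [0, 0, 0, 0, -1], [0, 0, 0, 0, -1], [0, 0, 0, 0, -1]]
  ]
}}

```text
clock: 11.28
eef_pos: [0.5277, -0.2807, 0.2381]
tool_rot: [0.824, 0.566, 0.0, 0.0]
ft_force: [0.3, -1.0, -2.6]
grip_width: 0.0387
grasp_force: 61.1
```

Request:
{"api": "apply_moves", "payload": {
  "targets": [
    [[0, 0, 0, 0, -1], [0, 0, 0, 0, -1], [0, 0, 0, 0, -1], [0, 0, 0, 0, -1]]
  ]
}}

```text
clock: 11.62
eef_pos: [0.5278, -0.2806, 0.2384]
tool_rot: [0.824, 0.566, 0.0, 0.0]
ft_force: [-0.0, -0.1, -2.6]
grip_width: 0.0384
grasp_force: 61.1
```

Run:
```python
from h import *
o=get_obs();t=o['eef_pos'];print(t)
out=[]
for n,s in(("side",35),("wrist",35),("scene",35)):
    im,d,K,e,Rm=cam(n);np.savez("v_"+n,im=im,d=d,K=K,e=e,R=Rm);u,v=proj([t[0],t[1],t[2]-.1066],K,e,Rm);a,b=proj([.5278,-.2795,.103],K,e,Rm)
    print(n,"tip",u,v,"screw",a,b,"crop org",int(u)-s,int(v)-s)
    c=im[int(v)-s:int(v)+s,int(u)-s:int(u)+s];out.append(cv2.resize(c,(266,266),interpolation=2))
cv2.imwrite("pics/v1.png",np.hstack(out))
```

```text
[ 0.52779016 -0.28061374  0.23836628]
side tip 307.5892522303853 269.6669421103913 screw 306.18066083051764 276.5077426375392 crop org 272 234
wrist tip 255.79583066062548 192.6894395534456 screw 255.50005591687835 182.8304839587687 crop org 220 157
scene tip 200.87681719938547 128.64951302245 screw 201.87812647933833 135.56481267845408 crop org 165 93
```

View pics/v1.png

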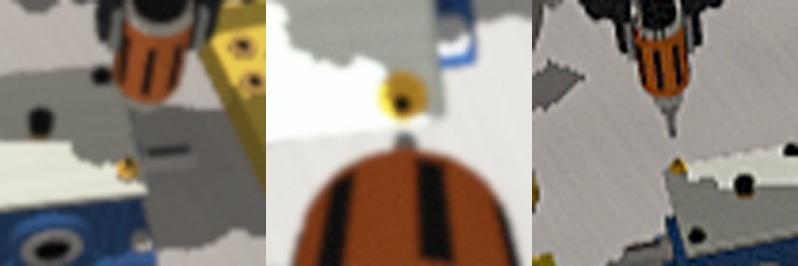

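Tip and screw line up within about 1 px in the wrist view (recess 255.8,183.8; tip 256,193) and in the scene view. I'll lower by 19 mm and verify.

Request:
{"api": "apply_moves", "payload": {
  "targets": [
    [[0, 0, -0.15, 0, -1], [0, 0, -0.2, 0, -1], [0, 0, -0.12, 0, -1], [0, 0, 0, 0, -1], [0, 0, 0, 0, -1], [0, 0, 0, 0, -1], [0, 0, 0, 0, -1], [0, 0, 0, 0, -1]]
  ]
}}

```text
clock: 12.43
eef_pos: [0.5278, -0.2807, 0.2195]
tool_rot: [0.824, 0.566, 0.0, 0.0]
ft_force: [0.5, 0.3, -2.1]
grip_width: 0.0382
grasp_force: 61.1
```

Request:
{"api": "apply_moves", "payload": {
  "targets": [
    [[0, 0, 0, 0, -1], [0, 0, 0, 0, -1], [0, 0, 0, 0, -1], [0, 0, 0, 0, -1], [0, 0, 0, 0, -1], [0, 0, 0, 0, -1]]
  ]
}}

```text
clock: 12.93
eef_pos: [0.5276, -0.2806, 0.2191]
tool_rot: [0.824, 0.566, 0.0, 0.0]
ft_force: [0.7, -0.7, -2.7]
grip_width: 0.0385
grasp_force: 61.1
```

Run:
```python
from h import *
o=get_obs();t=o['eef_pos'];print(t,o['ft_force'],o['joint_vel'].round(3))
out=[]
for n,s in(("side",25),("wrist",35),("scene",25)):
    im,d,K,e,Rm=cam(n);u,v=proj([t[0],t[1],t[2]-.1066],K,e,Rm);a,b=proj([.5278,-.2800,.103],K,e,Rm)
    print(n,"tip",u,v,"screw",a,b,"crop org",int(u)-s,int(v)-s)
    if n=="wrist": print("recess@183.8 ->",ray(255.8,183.8,.103,*[np.load("v_wrist.npz")[k] for k in("K","e","R")]))
    c=im[int(v)-s:int(v)+s,int(u)-s:int(u)+s];out.append(cv2.resize(c,(266,266),interpolation=2))
cv2.imwrite("pics/v2.png",np.hstack(out))
```

```text
[ 0.52762578 -0.28057326  0.21913434] [ 0.70184619 -0.66146131 -2.66187601] [-0.001 -0.    -0.001  0.003  0.     0.001]
side tip 306.71357258428316 274.53149295574553 screw 306.27772517326 276.672677415736 crop org 281 249
wrist tip 255.80576677742874 192.63220464172505 screw 255.79550764597164 188.88641589689303 crop org 220 157
recess@183.8 -> [ 0.52771439 -0.28058179  0.103     ]
scene tip 201.50252948357527 133.14400025196815 screw 201.8105650306913 135.47128022662923 crop org 176 108
```

View pics/v2.png

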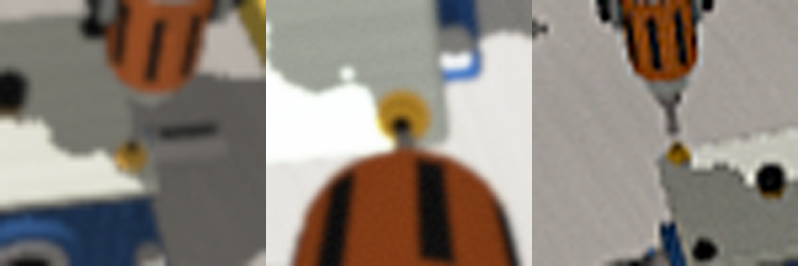

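The bit hangs just above the recess in both views. In the wrist view the tip is at (405,143) and the recess at (402,125). In the scene view the gap is about 2.4 px against 2.3 px expected for 9.5 mm. Lateral error is about 1–2 mm, so I'm handing in.

```bash
python3 -c "
from workcell import order
print(order.job_done())"
```

```text
the job is handed in; nothing more can be done
None
```

I turned the sleeve from 2 to 4 and carried the driver over the shaft; it is now held upright over the yellow screw, its bit about 10 mm above the head and within about 2 mm of centre by the cameras, and the job is handed in (no verdict came back).

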